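Hang the push paddle on the drop-flap peg

ROBOT

A 6-joint arm with a two-finger parallel gripper is mounted at the origin on the work surface. World frame = base frame: x ahead of the robot, y to its left, z up, the work surface at z = 0. Lengths are in mm, angles in rad, forces in N, time in s.
With the tool pointing down it reaches from about 325 to 925 mm from the base axis. Payload 3.1 kg.
Tool frame: the origin (TCP) lies midway between the tips of the shut fingers; the grasp point (between the pads) lies 19 mm behind it; y points along the fingers, x is the direction in which the jaws open and shut, and the axes are right-handed (so a half turn about y gives the same grasp; the last joint's range is limited). The gripper opens to 85 mm and grips with 20 to 120 N. Pads are 22 mm wide; open, the fingers measure 114 mm over their backs; the gripper's body (76 mm by 85 mm) begins 54 mm behind the grasp point. The pads swing forward as they close: fully open they stand 13 mm farther back than shut.
Start: joints at [-1.426, 0.217, 1.613, -0, 1.311, -0.112], TCP at [158.763, -604.511, 231.3] pointing down, gripper open.
Joint ranges: [-2.75, 2.75], [-0.78, 2.1], [0.31, 2.55], [-1.13, 4.27], [0.13, 2.63], [-2.58, 2.58]. Speed limits (rad/s): [2.79, 2.79, 3.14, 3.14, 3.14, 3.14].

INTERFACE

Orientations are given as a unit quaternion [w, x, y, z].
In Python, from bench import arm, cams, workorder gives the robot as it stands. Calls block until the motion is done:
- arm.move_to(position, orientation): joint-space move of the TCP to a pose.
- arm.move_linear(position, rotation=None, v=150, force_limit=None): straight line of the TCP; rotation=None keeps the orientation; v is the mean speed in mm/s. With force_limit (N) it stops when the force on the tool has changed by that much, and returns True; else False.
- arm.movej(angles): joint-space move.
- arm.gripper_open() and arm.grasp(f_grip=None): open the fingers fully, or close them until they stop; f_grip is the grip in N (None keeps the last).
- arm.sleep(seconds).
- arm.inverse_kinematics(position, orientation): joint angles nearest the present ones, or None.
- cams.read_camera(name): name is "scene" or "top"; returns the picture (480x640x3 uint8, red, green, blue); there is no depth.
- cams.get_calibration(name): a dict with "fx", "fy", "cx", "cy" (pixels), "T" (4x4, takes a point from camera to world coordinates). Camera axes: x right, y down, z forward; pixel columns grow to the right and rows downward; lengths in mm; the calibration is good to about 2 mm. A picture is of the moment at which its call begins. get_calibration takes no time and is no camera call.
A pose or a line that the arm cannot do raises arm.PlanningError and nothing moves.
- workorder.hand_in(): hands the job in, once; it reports no verdict.
Readings, each from a call of its own:
- arm.read_time_s(): time.
- arm.read_joints(): joint angles.
- arm.read_qd(): joint speeds.
- arm.read_joint_efforts(): joint torques, N m.
- arm.read_eef_pos(): TCP position.
- arm.read_orientation(): TCP orientation.
- arm.read_contact_force(): force on the tool from outside, world axes, zero at the start.
- arm.read_moment(): the same for the moment, N m.
- arm.read_opening(): opening from 0.0 (shut) to 1.0 (fully open).
Only numpy, scipy, OpenCV 4.12 (cv2) and the standard library are available. Lean on these libraries where they do the work, as an engineer would, in place of code of your own. Each camera call takes 0.05 s, during which the arm holds its last target.

TASK

Take the wooden push paddle out of its slotted rest and slide its eye along the stand's steel peg, lifting the hanging flap, until it meets the round shoulder and the flap has fallen behind it; press it home with about 10 newtons for half a second, then let it hang there on its own. The peg stands out a different length each time, so feel for the shoulder and never push with more than 15 newtons. Leave the other things on the bench where they are.

Things in the scene. Friction and masses are not known exactly. Their poses are not given: they have to be found in the camera images.
- eye (a point): centre of the round eye (36 mm through hole) of the loose push paddle, a flat plywood plate 10 mm thick, 145 mm tall, 0.11 to 0.18 kg; x is the plate's normal and hole's axis, y runs across it, z up along it. Plate: 70 x 70 mm square around the eye, a 44 mm wide pronged foot down to 75 mm below, a grip tab above. Both faces alike. It starts upright in the rest
- tab (a point): middle of the paddle's grip tab, 53 mm above the eye's centre, axes alike. The tab is 40 mm wide and 10 mm thick and reaches from 18 mm below to 17 mm above this point. With the fingertips no lower than 17 mm below this point the fingers clear peg, shoulder and stand when the paddle is hung
- rest: fixed wooden block 90 x 130 x 45 mm, origin at the centre of its underside, with a slot 12 mm wide (x), 50 mm long (y), 37 mm deep that holds the paddle's foot; lift the paddle straight up by some 50 mm to draw it out
- stand: fixed stand: base board 170 x 160 x 18 mm, from 50 mm in front of the upright's front face to 120 mm behind it, and a plywood upright 110 mm wide, 30 mm thick, 187 mm tall. Origin on the bench under the upright's front face, mid-width; the peg points to -x, z is up. It must not be pushed with more than 15 N
- peg_root (a point): where the peg's axis leaves the upright's front face, 170 mm up; axes as the stand. The level steel peg, 10 mm thick, runs to -x. The front of its round shoulder (36 mm across, 5 mm thick) is 28 to 58 mm from here: it differs each time and is not measured. The flap's hinge is 46 mm in front of the shoulder, the peg's end 2 mm further. A hung eye's centre is 13 mm below the peg's axis
- flap (a joint): angle of the gravity flap, a 10 x 4 mm steel blade of 50 g on the peg's axis: 0 = hanging down, its end 38 mm below the axis; grows to 1.5 as the end is pushed towards the shoulder. It cannot swing outwards. An eye slid along within 3 mm of resting on the peg lifts it to about 0.7 with under 2 N; it falls behind the paddle some 10 mm before the shoulder
- mallet: bystander: rubber mallet lying on the bench, black head 54 mm in diameter and 90 mm long (origin under its centre), wooden handle 190 mm long to its -x; leave alone
- offcut: bystander: wooden offcut 90 x 45 x 30 mm, origin under its centre; leave alone
- file_mid (a point): bystander: middle of a file with a wooden handle, 260 mm long along its x axis, 26 mm thick; leave alone
Not all that is in view belongs to the job. There is more than one size of the part that bears eye; the job needs the largest.

How it is judged:
By the outcome, as a careful person would: the job done as asked, in the order asked, and still so for the second after the job is handed in, with the robot touching nothing.
It also fails if it takes over 53 s, if anything falls off the work surface, if the arm or the gripper's body presses on something with over 40 N, if the wrist force passes 120 N, or if a joint passes its speed limit or range.

## Working session

There is one attempt and no reset: what is moved stays moved. The work goes in short steps, each a Python script; the robot and the scene stay as the last script left them, time stands still between calls to the robot, and variables do not carry over. Pictures are saved under pics/ and viewed, and the job is handed in when it is done.

```bash
ls; mkdir -p pics
python3 - <<'E'
from bench import arm,cams
import cv2,numpy as np
for n in("scene","top"):
    im=cams.read_camera(n); cv2.imwrite(f"pics/{n}0.png",im[:,:,::-1])
    c=cams.get_calibration(n); print(n,{k:(np.round(v,3).tolist()) for k,v in c.items()})
print(arm.read_time_s(),arm.read_orientation())
E
```

```text
pics
scene {'fx': 464.603, 'fy': 464.603, 'cx': 318.694, 'cy': 245.8, 'T': [[-0.74, 0.528, -0.416, 990.027], [0.672, 0.593, -0.444, 454.324], [0.012, -0.608, -0.794, 918.168], [0.0, 0.0, 0.0, 1.0]]}
top {'fx': 469.038, 'fy': 469.038, 'cx': 322.099, 'cy': 237.807, 'T': [[-0.026, -0.996, 0.087, 499.401], [-0.999, 0.028, 0.022, 2.295], [-0.024, -0.087, -0.996, 953.768], [0.0, 0.0, 0.0, 1.0]]}
0.1 [ 0.56043931 -0.55937346  0.43240496 -0.43131783]
```

View pics/scene0.png

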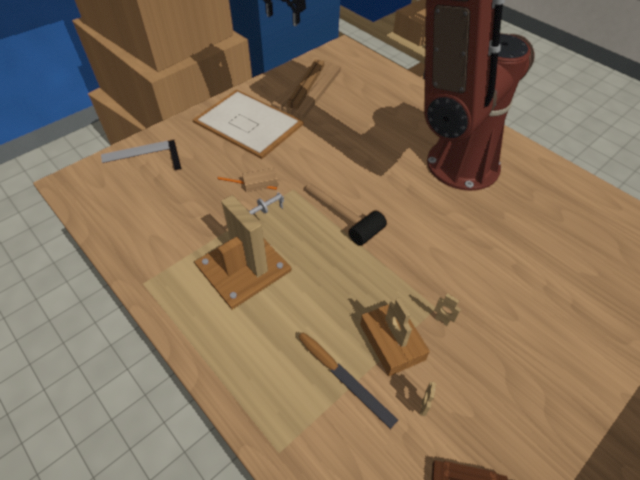

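View pics/top0.png

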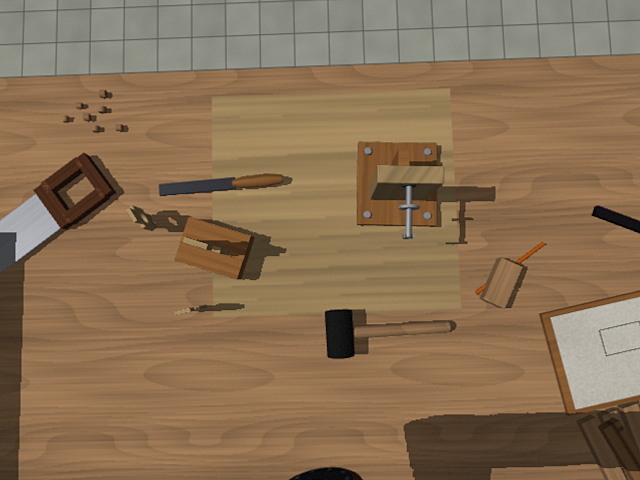

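Run:
```python
import cv2
s=cv2.imread("pics/scene0.png");t=cv2.imread("pics/top0.png")
def c(im,x0,y0,x1,y1,k,n): cv2.imwrite("pics/"+n,cv2.resize(im[y0:y1,x0:x1],None,fx=k,fy=k,interpolation=cv2.INTER_CUBIC))
c(s,340,270,480,420,4,"s_rest.png"); c(s,180,160,320,310,4,"s_stand.png")
c(t,120,190,300,330,4,"t_rest.png"); c(t,340,130,500,260,4,"t_stand.png")
```

```text
(no output)
```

View pics/s_rest.png

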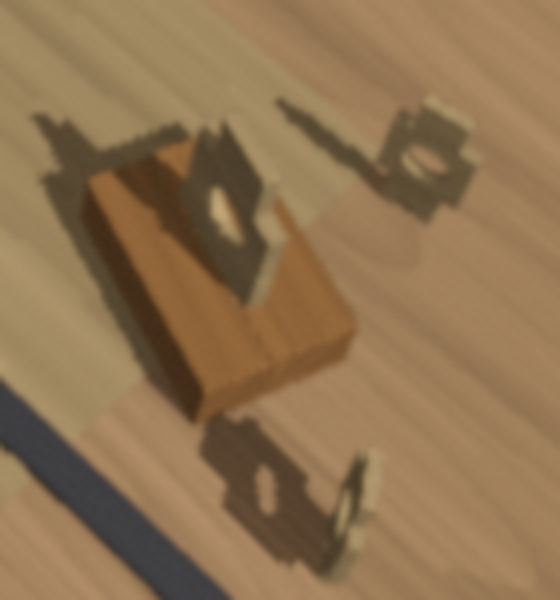

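View pics/s_stand.png

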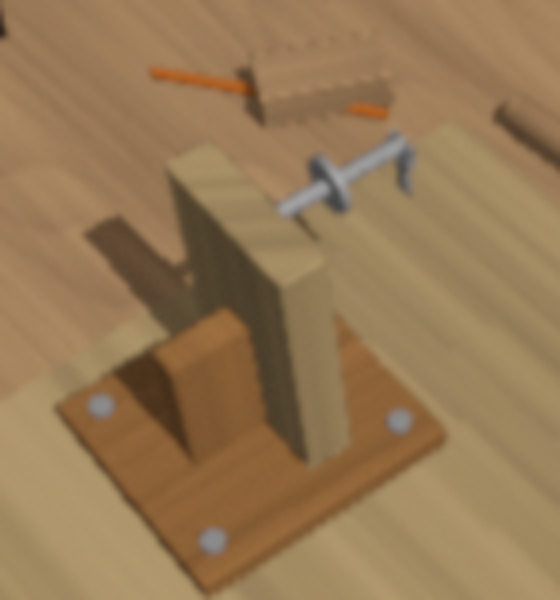

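View pics/t_rest.png

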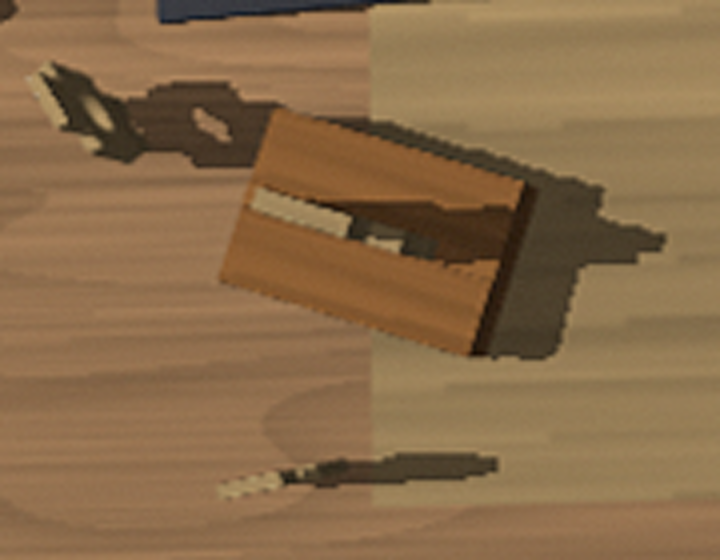

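View pics/t_stand.png

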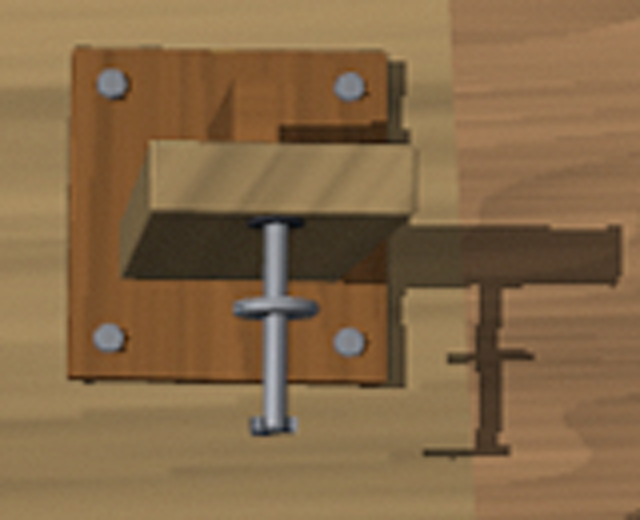

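```bash
cat > h.py <<'E'
import numpy as np,cv2
from bench import arm,cams,workorder
from scipy.spatial.transform import Rotation as Rn
def ray(n,px,z):
    c=cams.get_calibration(n);T=np.array(c["T"])
    px=np.atleast_2d(np.array(px,float))
    d=np.c_[(px[:,0]-c["cx"])/c["fx"],(px[:,1]-c["cy"])/c["fy"],np.ones(len(px))]@T[:3,:3].T
    o=T[:3,3]; return o+d*((z-o[2])/d[:,2])[:,None]
def proj(n,P):
    c=cams.get_calibration(n);T=np.linalg.inv(np.array(c["T"]));P=np.atleast_2d(P)
    q=P@T[:3,:3].T+T[:3,3]; return np.c_[c["fx"]*q[:,0]/q[:,2]+c["cx"],c["fy"]*q[:,1]/q[:,2]+c["cy"]]
def quat(jaw):  # jaw: yaw angle of the tool x axis, pointing down
    x=np.array([np.cos(jaw),np.sin(jaw),0]);y=np.array([0,0,-1.]);z=np.cross(x,y)
    q=Rn.from_matrix(np.c_[x,y,z]).as_quat(); return [q[3],q[0],q[1],q[2]]
E
python3 - <<'E'
from h import *
np.set_printoptions(precision=1,suppress=True)
t=cv2.cvtColor(cv2.imread("pics/top0.png"),cv2.COLOR_BGR2GRAY);s=cv2.cvtColor(cv2.imread("pics/scene0.png"),cv2.COLOR_BGR2GRAY)
def cp(l,ox,oy,k=4): return (np.array(l,float)+.5)/k-.5+[ox,oy]
def ref(im,p): 
    r=cv2.cornerSubPix(im,p.astype(np.float32).reshape(-1,1,2),(3,3),(-1,-1),(3,30,.01)).reshape(-1,2); print("  shift",np.abs(r-p).max(1)); return r
def rep(nm,W):
    print(nm,W[:,:2].tolist() and np.round(W[:,:2],1).tolist(),"c",W.mean(0)[:2],"sides",np.linalg.norm(np.roll(W,-1,0)-W,axis=1)," ang",[round(float(np.arctan2(*(W[(i+1)%4]-W[i])[1::-1])),3) for i in range(4)])
p=cp([(275,107),(527,182),(472,355),(220,281)],120,190); rep("rest",ray("top",ref(t,p),45)); rep("rest raw",ray("top",p,45))
p=cp([(253,187),(352,214),(346,238),(250,208)],120,190); rep("tab",ray("top",p,153))
p=cp([(150,141),(413,146),(412,213),(147,211)],340,130); rep("upr",ray("top",ref(t,p),187));rep("upr raw",ray("top",p,187))
p=cp([(71,47),(386,51),(388,384),(68,379)],340,130); rep("base raw",ray("top",p,18))
p=cp([(275,225),(272,428),(275,307)],340,130); print("peg",ray("top",p,170))
# scene
p=cp([(280,210),(400,142),(330,185)],180,160); print("peg sc",ray("scene",p,170))
p=cp([(168,165),(210,147),(325,265),(283,287)],180,160); rep("upr sc",ray("scene",p,187))
p=cp([(87,181),(207,393),(355,328),(196,133)],340,270); rep("rest sc",ray("scene",p,45))
E
```

```text
shift [1.3 0.  1.  0.7]
rest [[630.9, 281.5], [588.1, 160.3], [503.6, 190.0], [542.8, 312.7]] c [566.4 236.1] sides [128.5  89.6 128.8  93.4]  ang [-1.91, 2.803, 1.261, -0.34]
rest raw [[628.7, 284.2], [588.1, 160.3], [504.7, 188.2], [543.9, 311.3]] c [566.4 236. ] sides [130.3  88.  129.2  89.1]  ang [-1.888, 2.819, 1.262, -0.31]
tab [[578.8, 260.3], [565.9, 217.3], [555.6, 220.0], [569.8, 261.6]] c [567.5 239.8] sides [44.8 10.6 43.9  9.2]  ang [-1.863, 2.889, 1.243, -0.143]
  shift [0.3 0.9 0.9 1.3]
upr [[685.7, -74.8], [681.3, -183.0], [650.2, -180.2], [656.1, -75.1]] c [ 668.3 -128.3] sides [108.2  31.2 105.3  29.5]  ang [-1.611, 3.054, 1.514, 0.009]
upr raw [[685.3, -75.3], [679.7, -183.6], [651.7, -181.8], [655.9, -73.0]] c [ 668.2 -128.4] sides [108.4  28.1 108.9  29.5]  ang [-1.623, 3.078, 1.532, -0.078]
base raw [[776.2, -54.1], [768.8, -213.3], [599.2, -206.3], [606.3, -47.0]] c [ 687.6 -130.2] sides [159.4 169.8 159.4 170. ]  ang [-1.617, 3.1, 1.526, -0.042]
peg [[ 651.7 -128.3  170. ]
 [ 565.9 -123.4  170. ]
 [ 616.9 -126.8  170. ]]
peg sc [[ 647.6 -129.6  170. ]
 [ 567.8 -125.7  170. ]
 [ 616.4 -126.1  170. ]]
upr sc [[680.5, -181.5], [656.1, -177.4], [660.9, -71.0], [685.7, -73.7]] c [ 670.8 -125.9] sides [ 24.8 106.5  24.9 108. ]  ang [2.976, 1.526, -0.106, -1.618]
rest sc [[589.4, 163.8], [629.7, 286.6], [548.3, 313.4], [524.3, 182.6]] c [572.9 236.6] sides [129.2  85.7 133.   67.7]  ang [1.254, 2.823, -1.752, -0.281]
```

```bash
cat >> h.py <<'E'
np.set_printoptions(precision=2,suppress=True)
TAB=np.array([567.2,239.0]); RY=-0.313
SY=-0.045; ROOT=np.array([652.4,-128.5]); SX=np.array([np.cos(SY),np.sin(SY)])
def st(d): return ROOT-SX*d   # point on peg axis d mm in front of upright
E
python3 - <<'E'
from h import *
for k in (0,np.pi):
    for nm,p,a in (("tab",[*TAB,122],RY+k),("pre",[*st(125),198],SY+k),("end",[*st(30),198],SY+k)):
        print(nm,arm.inverse_kinematics(p,quat(a)))
E
```

```text
tab [ 0.28  0.31  1.72 -0.    1.11  0.6 ]
pre [-0.36  0.07  1.84 -0.    1.23 -0.31]
end [-0.31  0.27  1.62 -0.    1.26 -0.27]
tab [ 0.28  0.31  1.72 -0.    1.11 -2.54]
pre None
end None
```

Run:
```python
from h import *
p=arm.read_eef_pos(); arm.move_linear([p[0],p[1],270],v=200)
arm.move_to([*TAB,260],quat(RY))
arm.move_linear([*TAB,185],v=200)
im=cams.read_camera("scene");cv2.imwrite("pics/s1.png",cv2.resize(im[180:400,300:500,::-1],None,fx=2.7,fy=2.7))
im=cams.read_camera("top");cv2.imwrite("pics/t1.png",cv2.resize(im[150:330,120:330,::-1],None,fx=3,fy=3))
print(arm.read_time_s(),arm.read_eef_pos(),arm.read_opening())
```

```text
4.3417 [568.78 239.33 187.28] 1.0017899384893796
```

View pics/s1.png

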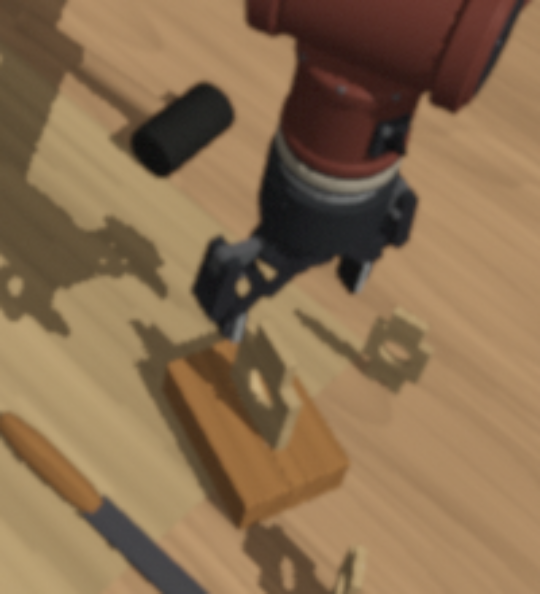

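The jaws (fingertips near crop pixels (235,320) and (355,275)) straddle the tab, which is at about (262,345). I'll check the tracking offset, then descend and grip.

Run:
```python
from h import *
arm.move_linear([*TAB,122],v=120); print(arm.read_eef_pos()); arm.sleep(.2); print(arm.read_eef_pos(),arm.read_contact_force())
arm.grasp(60); print(arm.read_opening()*85,arm.read_contact_force(),arm.read_moment(),arm.read_eef_pos())
print(arm.read_time_s())
```

```text
[567.77 239.18 122.65]
[568.17 239.3  123.41] [-0.09  0.08  0.32]
8.726245293528537 [0.48 0.85 0.26] [ 0.01 -0.02 -0.  ] [567.32 239.04 122.08]
5.8917
```

Run:
```python
from h import *
s=arm.move_linear([*TAB,125],v=30); print(arm.read_contact_force(),arm.read_eef_pos())
arm.move_linear([*TAB,205],v=120); print(arm.read_contact_force(),arm.read_moment(),arm.read_opening()*85)
arm.move_to([*st(140),205],quat(SY)); arm.sleep(.3)
for n in("scene","top"):
    cv2.imwrite(f"pics/{n}2.png",cams.read_camera(n)[:,:,::-1])
print(arm.read_time_s(),arm.read_eef_pos(),st(140),arm.read_contact_force(),arm.read_moment())
s=cv2.imread("pics/scene2.png");t=cv2.imread("pics/top2.png")
cv2.imwrite("pics/s2c.png",cv2.resize(s[130:310,180:400],None,fx=3,fy=3,interpolation=2))
cv2.imwrite("pics/t2c.png",cv2.resize(t[140:330,320:520],None,fx=3,fy=3,interpolation=2))
```

```text
[ 0.47  0.33 -1.6 ] [567.01 238.94 124.83]
[-0.27 -0.05 -1.54] [ 0.05  0.04 -0.01] 9.224998155660026
8.725 [ 512.71 -121.79  205.  ] [ 512.54 -122.2 ] [-0.04  0.45 -1.23] [ 0.03  0.02 -0.06]
```

View pics/s2c.png

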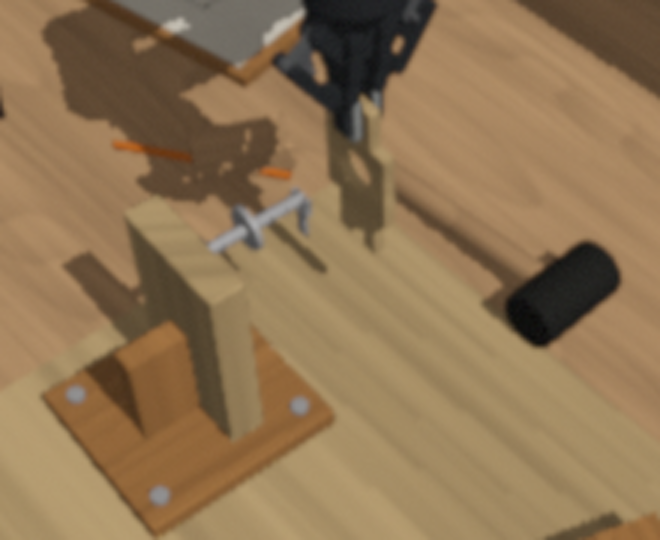

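View pics/t2c.png

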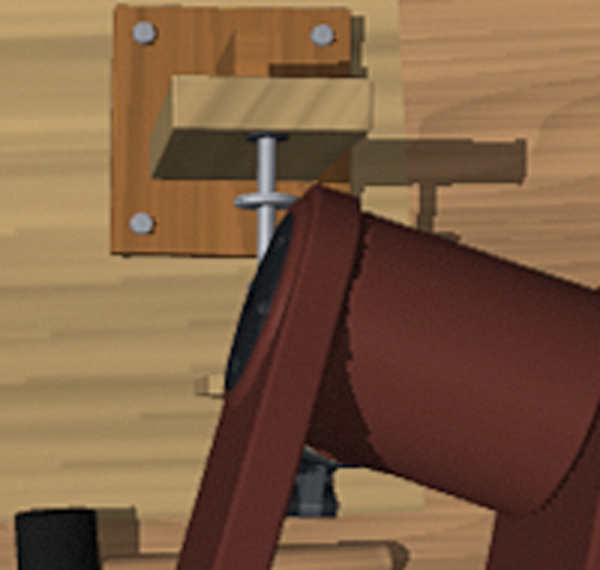

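The paddle hangs upright in the grip and the flap hangs at crop (305,215) of the scene view. Next I compare the eye's image position with its predicted one.

Run:
```python
from h import *
s=cv2.imread("pics/scene2.png")
e=np.array([512.71,-121.8,166]); Y=np.array([-np.sin(SY),np.cos(SY),0]);X=np.array([*SX,0]);Z=np.array([0,0,1.])
x0,y0,k=270,150,8
im=cv2.resize(s[y0:y0+70,x0:x0+60],None,fx=k,fy=k,interpolation=cv2.INTER_CUBIC)
def d(P,c):
    q=(proj("scene",P)[0]+.5-[x0,y0])*k; cv2.circle(im,tuple(int(v) for v in q),2,c,-1)
for f in (5,):
  for a in np.linspace(0,2*np.pi,24): d(e+f*X+18*(np.cos(a)*Y+np.sin(a)*Z),(0,0,255))
  for y,z in((35,-35),(-35,-35),(35,35),(-35,35),(20,36),(20,70),(-20,70),(22,-75),(-22,-75)): d(e+f*X+y*Y+z*Z,(255,0,0))
cv2.imwrite("pics/ov2.png",im)
```

```text
(no output)
```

View pics/ov2.png

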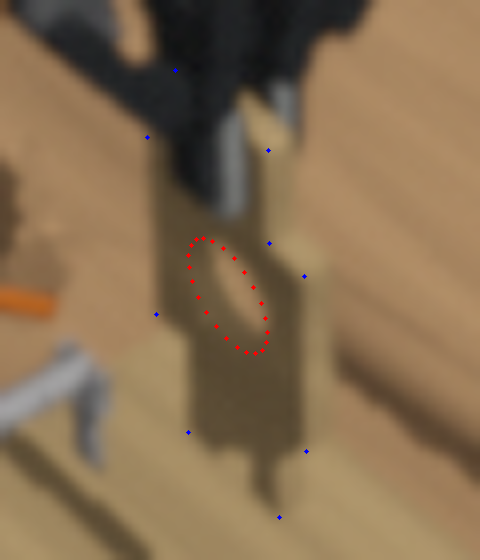

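The eye and outline match the prediction to within about 1 mm. Next I slide the eye on and watch the force.

Run:
```python
from h import *
Q=quat(SY); off=np.array([0,-.4])
def L(): 
    p=np.array(arm.read_eef_pos()); return round(float((ROOT-p[:2])@SX),2),round(float(p[2]),2)
arm.move_linear([*(st(115)+off),198],v=100); arm.sleep(.2); print(L(),arm.read_contact_force())
for d in (90,80,70,60,54):
    r=arm.move_linear([*(st(d)+off),198],v=40,force_limit=6); print(d,r,L(),arm.read_contact_force())
    if r: break
print(arm.read_time_s())
for n in("scene","top"): cv2.imwrite(f"pics/{n}3.png",cams.read_camera(n)[:,:,::-1])
s=cv2.imread("pics/scene3.png")
cv2.imwrite("pics/s3c.png",cv2.resize(s[160:270,200:330],None,fx=5,fy=5,interpolation=2))
```

```text
(115.41, 198.05) [-0.8   0.38 -0.88]
90 False (90.09, 197.78) [ 0.38  0.12 -1.83]
80 False (79.8, 197.99) [-0.76 -0.19 -1.35]
70 False (69.73, 197.97) [-0.18 -0.2  -1.87]
60 False (59.58, 197.95) [ 0.72 -0.15 -2.02]
54 False (53.72, 198.13) [ 0.34  1.12 -1.57]
11.6083
```

View pics/s3c.png

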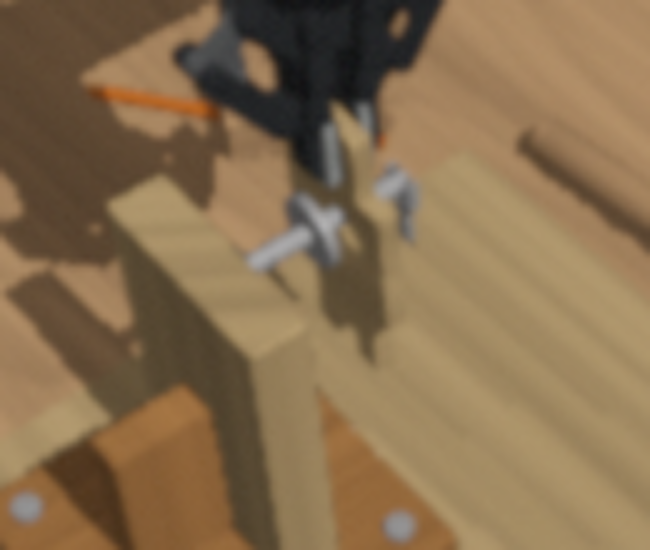

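The peg is through the eye and the flap hangs on the outer side (crop (405,205)). Now I feel slowly for the shoulder.

Run:
```python
from h import *
off=np.array([0,-.4])
def L(): 
    p=np.array(arm.read_eef_pos()); return round(float((ROOT-p[:2])@SX),2),round(float(p[2]),2)
f0=np.mean([(arm.sleep(.02),arm.read_contact_force())[1] for _ in range(8)],0)
print(f0,L())
r=arm.move_linear([*(st(28)+off),198],v=8,force_limit=4); 
for _ in range(6): print(r,L(),arm.read_contact_force()-f0,arm.read_time_s());arm.sleep(.05)
```

```text
[ 0.24  0.22 -1.52] (54.08, 198.02)
True (44.18, 196.73) [-1.15 -0.5   0.31] 13.4667
True (44.63, 196.08) [-0.07  0.39 -1.51] 13.5167
True (44.68, 195.95) [ 0.5  -0.73  2.21] 13.5667
True (44.69, 195.99) [ 0.48 -0.52  2.21] 13.6167
True (44.7, 195.96) [-0.6  -0.52  2.24] 13.6667
True (44.68, 195.98) [-0.13 -0.42  1.12] 13.7167
```

```bash
cat > press.py <<'E'
from h import *
off=np.array([0,-.4]); f0=np.array([.24,.22,-1.52])
def L(): 
    p=np.array(arm.read_eef_pos()); return round(float((ROOT-p[:2])@SX),2),round(float(p[2]),2)
def F(n=4):
    return np.mean([(arm.sleep(.01),np.array(arm.read_contact_force()))[1] for _ in range(n)],0)-f0
E
python3 - <<'E'
from press import *
d=44.7; Z=196.6
for i in range(14):
    d-=.3
    r=arm.move_linear([*(st(d)+off),Z],v=6,force_limit=6)
    f=F(); a=-f[:2]@SX; print(round(d,1),r,L(),f,round(arm.read_time_s(),2))
    if a>4 or r: break
E
```

```text
44.4 False (44.76, 196.12) [-0.36 -0.1  -0.03] 14.11
44.1 False (44.2, 196.46) [-0.22 -0.19  0.44] 14.39
43.8 False (43.78, 196.6) [-0.33  0.47  0.42] 14.68
43.5 False (43.46, 196.61) [-0.35 -0.48 -0.16] 14.96
43.2 False (43.4, 196.58) [-1.39 -0.5   0.63] 15.24
42.9 False (43.36, 196.55) [-3.21  0.06  1.58] 15.53
42.6 False (43.3, 196.54) [-5.24  0.2   2.95] 15.81
```

Shoulder found at d=43.4 mm with a stiffness of about 6.5 N/mm. I press to about 10 N and hold.

Run:
```python
from press import *
d=42.6
def ax(n=4): return float(-F(n)[:2]@SX)
while True:
    a=ax()
    print(round(d,2),round(a,2),L(),round(arm.read_time_s(),2))
    if a>9.4 or d<40.5: break
    d-=min(.3,max(.05,(10-a)/6.8))
    arm.move_linear([*(st(d)+off),196.6],v=6,force_limit=6)
t=arm.read_time_s(); h=[]
while arm.read_time_s()-t<.8:
    a=ax(3); h.append(round(a,2))
    if a>12.5: break
print("hold",h,round(arm.read_time_s(),2))
```

```text
42.6 5.71 (43.29, 196.56) 15.84
42.3 6.48 (43.25, 196.57) 16.12
42.0 6.65 (43.25, 196.46) 16.41
41.7 7.21 (43.21, 196.41) 16.69
41.4 7.49 (43.21, 196.39) 16.98
41.1 9.02 (43.17, 196.41) 17.26
40.96 8.59 (43.17, 196.41) 17.54
40.75 9.57 (43.16, 196.39) 17.82
hold [10.1, 9.54, 9.49, 8.47, 9.37, 9.78, 9.13, 9.4, 9.27, 9.83, 9.56, 9.87, 9.63, 9.6, 9.28, 9.58, 9.19, 9.68, 10.09, 9.53, 9.3, 9.13, 9.41, 8.93, 9.49, 9.7, 9.47, 9.88, 9.63, 9.64, 10.0, 9.57] 18.62
```

Run:
```python
from press import *
arm.move_linear([*(st(40.65)+off),196.6],v=6,force_limit=6)
h=[F(3) for _ in range(24)]; print("hold",np.array([-f[:2]@SX for f in h]),np.mean(h,0))
arm.move_linear([*(st(43.3)+off),196.5],v=15); arm.sleep(.2); print(F(),L())
arm.move_linear([*(st(43.4)+off),195.9],v=8,force_limit=6); arm.sleep(.2); print(F(),L(),arm.read_moment(),arm.read_time_s())
for n in("scene","top"): cv2.imwrite(f"pics/{n}4.png",cams.read_camera(n)[:,:,::-1])
s=cv2.imread("pics/scene4.png")
cv2.imwrite("pics/s4c.png",cv2.resize(s[160:270,200:330],None,fx=5,fy=5,interpolation=2))
```

```text
hold [ 9.19  9.51  9.28  9.86  9.7   9.69  9.86  9.93  9.4   9.83  9.6   8.89
  9.56  9.51  9.88  9.39  9.59  9.53  9.29  9.71 10.28  9.33  9.56  9.69] [-9.59  0.03  5.46]
[-4.48 -0.38  1.72] (43.34, 196.4)
[-4.05 -0.54  2.8 ] (43.35, 195.97) [-0.03  0.73 -0.06] 20.5167
```

View pics/s4c.png

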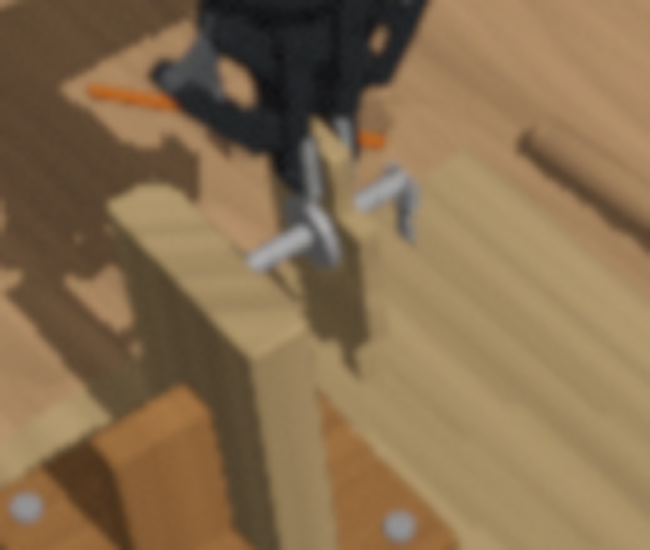

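The plate sits against the shoulder and the flap hangs on the outside (crop (408,210)). I ease off the remaining 4 N, open the gripper and rise.

Run:
```python
from press import *
d=43.4
for _ in range(5):
    d+=.3; arm.move_linear([*(st(d)+off),195.9],v=8); arm.sleep(.1); f=F(); print(round(d,1),f,L())
    if -f[0]<1: break
arm.gripper_open(); print(arm.read_opening(),F(),L())
arm.move_linear([*(st(d)+off),205],v=40,force_limit=8);print(F())
p=arm.read_eef_pos();arm.move_linear([*p[:2],300],v=150,force_limit=8); 
p=arm.read_eef_pos();print(p)
arm.move_to([430,150,320],quat(RY)); arm.sleep(.5);print(arm.read_time_s())
for n in("scene","top"): cv2.imwrite(f"pics/{n}5.png",cams.read_camera(n)[:,:,::-1])
s=cv2.imread("pics/scene5.png");t=cv2.imread("pics/top5.png")
cv2.imwrite("pics/s5c.png",cv2.resize(s[160:270,200:330],None,fx=5,fy=5,interpolation=2))
```

```text
43.7 [-2.44 -0.31  1.57] (43.39, 195.97)
44.0 [-0.36 -0.12  0.63] (43.43, 196.02)
1.0003343048835875 [-0.2  -0.08  1.4 ] (44.0, 195.88)
[-0.07 -0.18  1.14]
[ 608.13 -126.81  298.81]
25.0833
```

View pics/s5c.png

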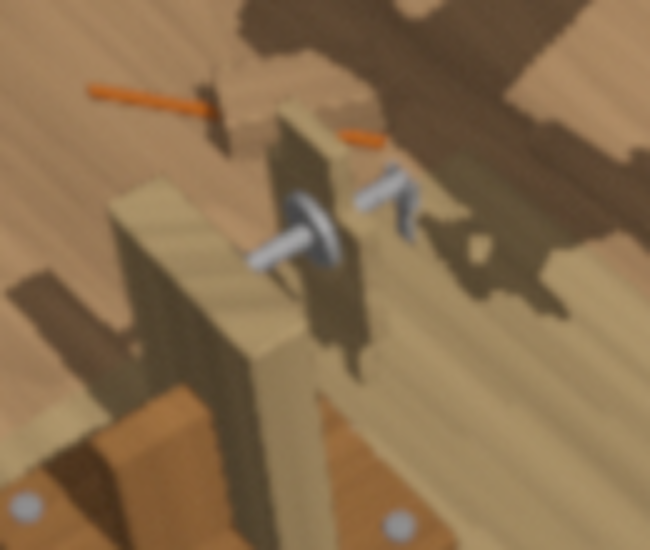

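View pics/top5.png

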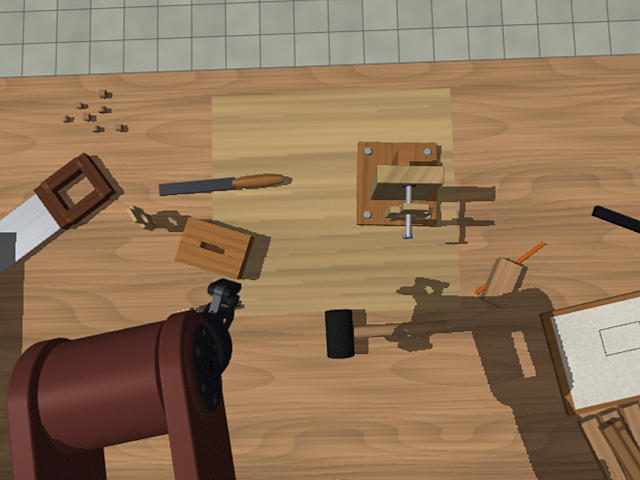

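The paddle hangs against the shoulder (top view (408,211)) with the flap down in front of it. The rest's slot is empty and everything else is where it was.

Run:
```python
from h import *
print(arm.read_contact_force(),arm.read_time_s()); print(workorder.hand_in())
```

```text
[-0.75  0.38  0.73] 25.1833
the job is handed in; nothing more can be done
None
```

The paddle now hangs by itself on the peg, against the round shoulder, with the flap fallen in front of it. I handed the job in at about 25 s.

- **Slide and contact:** the eye went along the peg about 2 mm above resting, and the wrist force stayed within about 2 N. An earlier slow approach stopped on its 4 N limit and let the tool drop 2 mm onto the peg without lasting contact. I went on in 0.3 mm steps and met the shoulder with the plate's centre about 43.4 mm from the upright.
- **Press:** I held it home at about 9.5 N, once for 0.8 s and again for about 0.7 s. The highest reading I took was 10.3 N, though between readings I only had the stop limits to rely on. I then eased the push to about 0.4 N before letting go.
- **Last checks:** the final pictures show the flap hanging down outside the plate and the rest's slot empty. By eye, the mallet, file, stand, rest, smaller paddles and the block I took for the offcut are where they started. The gripper is touching nothing.
- **Doubts:** the press ran slightly under 10 N. I judged the flap and the hang from pictures, as the flap's angle has no reading.

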